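# Release a locked centrifuge lid with the emergency T-key

### The job

The power is out and the centrifuge lid is locked down. Take the T-key from its stand, lower it down the yellow-rimmed release shaft until it sits fully over the square stem at the bottom, and turn it anticlockwise (seen from above) until it stops, so that the red catches draw back. Hang the key back in its stand and let go of it, and only then lift the lid off and set it down upright, without dropping it, wholly on the black mat; leave the bottle, tube rack and glove box where they are.

Things in the scene. Friction and masses are not known exactly. Their poses are not given: they have to be found in the camera images.
- centrifuge: Compact white centrifuge, fixed: 240 (x) x 280 (y) x 140 mm, grey deck on top. Origin at the centre of its underside; axes parallel to its sides, z up. Lid centre at y = -45 mm, release shaft at y = +95 mm. Two red catches, 40 mm wide and up to 21 mm above the deck, at the lid's +x and -x edges, reach 10 mm over the lid's flange until the stem is turned.
- shaft_mouth (a point): Centre of the upper face of the yellow rim ring (60 mm outside, 47 mm inside) of the release shaft, 5 mm above the deck, 145 mm above the bench; axes as the centrifuge's. The shaft goes straight down, never narrower than 46 mm. On its axis stands a brass stem, 16 mm square; its flat sides begin 90 mm below this point and go on down; an 8 mm tapered point stands above them.
- stem (a joint): Turn of the square stem about the vertical: 0 to 1.4 rad, growing anticlockwise seen from above. At 0 its sides are parallel to the centrifuge's x and y and the lid is locked; it starts at 0 to 0.2. The catches draw back 15 mm per rad: clear of the lid from about 0.9, fully back at the stop at 1.4. It needs about 0.12 N m and stays where it is left.
- key_grip (a point): Centre of the orange cross bar of the upright T-key: bar 90 mm along the key's y, 14 mm thick along x, 18 mm high; z up. Key 159 mm tall, 0.2 to 0.33 kg. From bar down: 12 mm round shank, with a 58 mm round collar, 6 mm thick, whose underside is 42 mm below this point; lower end 150 mm below this point. The key starts hanging in the stand.
- key_collar (a point): Centre of the underside of the key's 58 mm collar, 42 mm below key_grip. The collar is wider than the shaft's rim opening: fully down, it rests on the rim with the socket 18 mm over the stem's square part.
- key_tip (a point): Centre of the key's open lower end, 150 mm below key_grip. The lowest 38 mm of the key is a square socket, 26.5 mm wide outside, with a square opening 18.5 mm wide and 32 mm deep; its sides are parallel to the key's x and y.
- key: The same T-key; origin at its lower end, as key_tip.
- stand_seat (a point): Centre of the key's place on top of the grey fork stand (fixed), 128 mm above the bench. A 24 mm wide slot along x is open towards the stand's -x, where the fork ends 42 mm from here; it ends 12 mm behind here. The key hangs by its collar, shank in the slot, bar along y. The socket cannot pass the slot: raise the key about 10 mm and draw it out along -x; return it the same way.
- stand: The same stand; origin at the centre of its place on the bench, under stand_seat. Base plate 10 mm thick, x -60 to +70 mm, 100 mm wide; column from x = 32 to 62 mm; fork plate 74 mm wide (y), 10 mm thick, x -42 to +62 mm.
- lid_grip (a point): Centre of the white bridge handle of the blue round lid: bar 90 mm along the lid's x, 14 mm thick along y, 16 mm high, 16 mm free under it. The 150 mm round flange, 10 mm thick, has its top 24 mm below this point; under it a 124 mm round black plug, 10 mm high, its underside 44 mm below this point, sits in the deck's opening with 3 mm play: lift straight up 15 mm to free it.
- lid: The same lid, 0.25 to 0.5 kg; origin at the centre of the plug's underside, z up.
- mat: Black rubber mat, 210 x 210 mm, 3 mm thick, lying fixed on the bench; origin at the centre of its underside, x and y along its sides.
- reagent: Brown reagent bottle, 66 mm wide, 150 mm tall; bystander. Origin at the centre of its base.
- rack: Blue tube rack with capped tubes, 80 x 160 mm, 102 mm tall; bystander. Origin at the centre of its base.
- glovebox: Small cardboard glove box, 80 x 140 x 75 mm; bystander. Origin at the centre of its base.
Not all that is in view belongs to the job. What is shaped like the lid but green or orange is not meant. What is shaped like the key but turquoise is not meant.

How it is judged:
On the way, in this order (a step that is already met when the one before it is completed fails the run):
1. the key's socket is down over the square stem (horizontal distance between key_tip and shaft_mouth below 0.008 m and z of key_tip in the frame of shaft_mouth below -0.098 m), for 0.1 s.
2. the stem is turned open by the key (value of joint stem above 1.2 rad and horizontal distance between key_tip and shaft_mouth below 0.008 m and z of key_tip in the frame of shaft_mouth below -0.095 m), for 0.1 s.
3. the key hangs in its stand again, let go, with the lid still on (distance between key_collar and stand_seat below 0.015 m and angle between key's own z axis and vertical below 0.15 rad and contact force between the fingers and key below 0.1 N and z of lid_grip in the frame of shaft_mouth below 0.039 m), for 0.2 s.
4. the lid is lifted clear of the centrifuge (z of lid_grip in the frame of shaft_mouth above 0.057 m), for 0.1 s.
At the end, for the whole second after the job is handed in: The lid rests upright (within 0.08 rad) and still on the mat, its centre within 33 mm of the mat's centre along each of its sides; the key hangs upright in the stand, its collar within 15 mm of the seat; the stem is turned past 1.2 rad (x of lid in the frame of mat between -0.033 and 0.033 m and y of lid in the frame of mat between -0.033 and 0.033 m and z of lid in the frame of mat below 0.007 m and angle between lid's own z axis and vertical below 0.08 rad and linear speed of lid below 0.02 m/s and distance between key_collar and stand_seat below 0.015 m and angle between key's own z axis and vertical below 0.15 rad and linear speed of key below 0.03 m/s and value of joint stem above 1.2 rad); the robot touches nothing.
It fails at once if the lid is dropped (falls faster than 0.5 m/s out of the fingers) (linear speed of lid above 0.5 m/s and contact force between the fingers and lid below 0.2 N).
It fails at once if the bottle is moved more than 30 mm or tipped (distance of reagent from where it was at the start of the episode above 0.03 m or angle between reagent's own z axis and vertical above 0.3 rad).
It fails at once if the tube rack is moved more than 30 mm or tipped (distance of rack from where it was at the start of the episode above 0.03 m or angle between rack's own z axis and vertical above 0.3 rad).
It fails at once if the glove box is moved more than 30 mm (distance of glovebox from where it was at the start of the episode above 0.03 m).
It also fails if it takes over 72 s, if anything falls off the work surface, if the arm or the gripper's body presses on something with over 40 N, if the wrist force passes 120 N, or if a joint passes its speed limit or range.

### The arm

A 6-joint arm with a two-finger parallel gripper is mounted at the origin on the work surface. World frame = base frame: x ahead of the robot, y to its left, z up, the work surface at z = 0. Lengths are in m, angles in rad, forces in N, time in s.
With the tool pointing down it reaches from about 0.425 to 0.925 m from the base axis. Payload 12.5 kg.
Tool frame: the origin (TCP) lies midway between the tips of the shut fingers; the grasp point (between the pads) lies 19 mm behind it; z points along the fingers, y is the direction in which the jaws open and shut (so a half turn about z gives the same grasp; the last joint's range is limited). The gripper opens to 85 mm and grips with 20 to 120 N. Pads are 22 mm wide; open, the fingers measure 114 mm over their backs; the gripper's body (76 mm by 85 mm) begins 54 mm behind the grasp point. The pads swing forward as they close: fully open they stand 13 mm farther back than shut.
Start: joints at [1.21, 0.491, 1.559, -0, 1.092, -0.106], TCP at [0.158, 0.605, 0.231] pointing down, gripper open.
Joint ranges: [-3.1, 3.1], [-0.84, 2.19], [0.05, 2.79], [-1.13, 4.28], [0.06, 2.93], [-2.69, 2.69]. Speed limits (rad/s): [2.22, 2.22, 2.79, 3.14, 3.14, 3.14].

### API

Orientations are given as a unit quaternion [x, y, z, w].
In Python, from rig import monitor, vision, order gives the robot as it stands.
- The arm moves only by the tool send_rows, never from a script. Its argument "plan" is text: rows parted by semicolons, each of 7 numbers parted by spaces: the turn, a rotation vector about the tool's x, y, z in rad, then the shift along the tool's x, y, z in mm, then the closure, from -1 (fully open) to 1 (shut), so that 0 is half open. A call has 1 to 12 rows; each row shifts and turns the pose as measured when the row begins, along the tool's axes as they then stand; what a row does not reach is not made up. A row lasts 1/12 s, in which the tool goes at most 41.7 mm and 7.16 degrees, less where a joint would pass 70% of its speed; a pose out of reach is approached as far as the arm can. A call with a gripper value outside its range is refused whole. The fingers move at their own pace and stop on an object; "force" is the grip in N (left out, the last holds). Time passes only in rows, so rows that do not move let the fingers close. It gives the time, the measured TCP pose, the force and the opening at its end, in the units of the state.
- monitor.get_state(): the state, without advancing time (a new reading comes with each control period).
- vision.snapshot(name): name is "scene" or "top" or "wrist"; returns a dict with "img" (480x640x3 uint8, red, green, blue), "z_map" (480x640 float32, m along the optical axis (not along the pixel's ray), 0 where there is no reading), "fovy" (degrees; the focal length in pixels is half the picture's height over the tangent of half this angle, whatever the lens; pixels are square), "cx", "cy" (the principal point, pixels), "k1" (the pictures are not rectified: a ray, as slopes to the right and down, at radius r is drawn at 1 + k1 r^2 times it, then the intrinsics apply), "pose" (4x4, takes a point from camera to world coordinates); the wrist camera has in their place "mount" (4x4, takes a point from camera to tool coordinates, whose origin is the TCP and whose axes are the flange's). Camera axes: x right, y up, looking along -z (the intrinsics and any distortion apply to the point x, -y, -z); pixel columns grow to the right and rows downward; lengths in m; the calibration is good to about 2 mm. A picture is of the moment at which its call begins: read the wrist's pose just before it.
- order.hand_in(): hands the job in, once; it reports no verdict.
The state is a dict: "clock": time; "joint_pos": joint angles; "dq": joint speeds; "effort": joint torques, N m; "position": TCP position; "orientation": TCP orientation; "contact_force": force on the tool from outside, world axes, zero at the start; "ft_torque": the same for the moment, N m; "finger_gap": opening from 0.0 (shut) to 1.0 (fully open).
Only numpy, scipy, OpenCV 4.12 (cv2) and the standard library are available. Lean on these libraries where they do the work, as an engineer would, in place of code of your own. Each camera call takes 0.05 s, during which the arm holds its last target. There are 200 camera calls.

## Working session

There is one attempt and no reset: what is moved stays moved. The work goes in short steps, Python scripts to look and compute and a tool call to move; the robot and the scene stay as the last step left them, time stands still between calls to the robot, and variables do not carry over. Pictures are saved under pics/ and viewed, about 8 in all and at most 12, crops included, and the job is handed in when it is done.

Besides the shell and the picture viewer there is one more tool, called after ">>>" as name(argument=value, ...) on one line, values as JSON. send_rows: Moves the arm, as the interface text tells. Its arguments: {"type":"object","properties":{"plan":{"type":"string"},"force":{"type":"number"}},"required":["plan"]}

```bash
mkdir -p pics; ls; cat > h.py <<'E'
import numpy as np, cv2
from rig import monitor, vision, order
from scipy.spatial.transform import Rotation as R
def T(s):
    M=np.eye(4);M[:3,:3]=R.from_quat(s['orientation']).as_matrix();M[:3,3]=s['position'];return M
def snap(n):
    s=monitor.get_state();d=vision.snapshot(n)
    d['P']=np.array(d['pose']) if 'pose' in d else T(s)@np.array(d['mount'])
    d['f']=240/np.tan(np.radians(d['fovy'])/2);return d
def slopes(d,uv):
    uv=np.atleast_2d(np.asarray(uv,float))
    K=np.array([[d['f'],0,d['cx']],[0,d['f'],d['cy']],[0,0,1.]])
    return cv2.undistortPointsIter(uv[:,None],K,np.array([d['k1'],0,0,0,0.]),None,None,(3,50,1e-10))[:,0] if hasattr(cv2,'undistortPointsIter') else cv2.undistortPoints(uv[:,None],K,np.array([d['k1'],0,0,0,0.]))[:,0]
def ray(d,uv):
    s=slopes(d,uv);v=np.c_[s[:,0],-s[:,1],-np.ones(len(s))]
    return d['P'][:3,3],v@d['P'][:3,:3].T
def onz(d,uv,z):
    o,v=ray(d,uv);return o+v*((z-o[2])/v[:,2])[:,None]
def cloud(d):
    vv,uu=np.mgrid[0:480,0:640];o,v=ray(d,np.c_[uu.ravel(),vv.ravel()])
    return (o+v*d['z_map'].reshape(-1,1)).reshape(480,640,3)
def mask(d,lo,hi):
    return cv2.inRange(cv2.cvtColor(d['img'],cv2.COLOR_RGB2HSV),lo,hi)
def save(d,n,crop=None,k=1):
    i=d['img'][:,:,::-1]
    if crop: i=i[crop[1]:crop[3],crop[0]:crop[2]]
    cv2.imwrite('pics/'+n,cv2.resize(i,None,fx=k,fy=k,interpolation=cv2.INTER_CUBIC))
E
python3 - <<'E'
from h import *
a=snap('scene');b=snap('top')
i=np.hstack([a['img'],b['img']])
save(a,'scene0.png');save(b,'top0.png')
for d in(a,b):print(d['P'].round(3).tolist(),d['fovy'],d['cx'],d['cy'],d['k1'])
print(monitor.get_state())
np.save('top.npy',b,allow_pickle=True);np.save('scene.npy',a,allow_pickle=True)
E
```

```text
pics
[[0.537, -0.496, 0.683, 1.487], [0.844, 0.32, -0.431, -0.546], [-0.005, 0.807, 0.59, 0.961], [0.0, 0.0, 0.0, 1.0]] 50.57711478731131 320.43605476501466 245.1116633801833 -0.12239070000345066
[[-0.024, 0.992, -0.121, 0.358], [-1.0, -0.023, 0.01, 0.068], [0.007, 0.121, 0.993, 1.474], [0.0, 0.0, 0.0, 1.0]] 46.77062366579167 313.7048539287612 239.63298665406856 -0.03281903059266549
{'clock': 0.1, 'joint_pos': array([ 1.21039425e+00,  4.91497703e-01,  1.55939790e+00, -8.92290810e-06,
        1.09172160e+00, -1.05597127e-01]), 'dq': array([ 0.00014059, -0.00095793, -0.00222435, -0.00029043,  0.00026473,
        0.00048674]), 'effort': array([ 2.47593147e-03, -6.19451523e+01, -2.62032759e+01, -8.35128890e-05,
        2.85727358e-03, -1.51798531e-05]), 'position': array([0.15743969, 0.60462971, 0.23078393]), 'orientation': array([ 1.27056042e-01,  9.91895408e-01, -4.99346713e-04, -1.14431727e-04]), 'contact_force': array([-0.07968664,  0.33977962, -0.20179957]), 'ft_torque': array([-0.00024599, -0.0176389 , -0.02669006]), 'finger_gap': 1.0015585529417113}
```

View pics/top0.png

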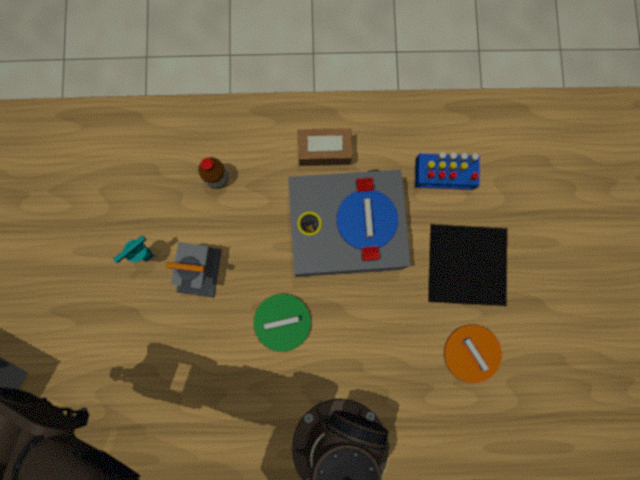

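View pics/scene0.png

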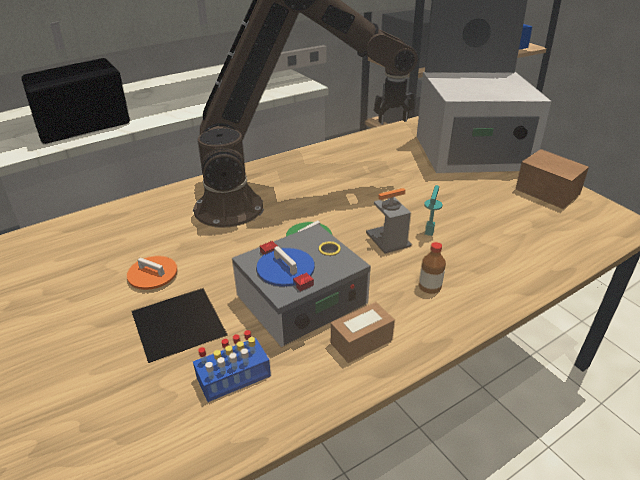

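The top view shows these candidates for the key: the orange bar in the grey stand at (187,267), and a turquoise decoy at (133,250). For the lid: blue on the centrifuge at (367,220), with green (282,322) and orange (473,353) as decoys. I choose the orange-barred key and the blue lid. The yellow rim is at (310,223), the mat at (468,265), the bottle at (212,172), the glove box at (325,147) and the rack at (448,170).

```bash
cat > m1.py <<'E'
from h import *
t=np.load('top.npy',allow_pickle=True).item();s=np.load('scene.npy',allow_pickle=True).item()
ct,cs=cloud(t),cloud(s)
def blob(d,lo,hi,near):
    n,l,st,c=cv2.connectedComponentsWithStats(mask(d,lo,hi))
    k=[i for i in range(1,n) if st[i,4]>15]
    i=min(k,key=lambda i:np.hypot(*(c[i]-near)));return (l==i),c[i],st[i,4]
def tri(a,ua,b,ub):
    o1,v1=ray(a,ua);o2,v2=ray(b,ub);v1,v2=v1[0],v2[0]
    k=np.linalg.lstsq(np.c_[v1,-v2],o2-o1,rcond=None)[0]
    p,q=o1+k[0]*v1,o2+k[1]*v2;return (p+q)/2,np.linalg.norm(p-q)
C={'bar':((4,150,120),(16,255,255),(187,267),(391,194)),'rim':((22,120,100),(34,255,255),(310,223),(330,247)),'lid':((105,150,60),(125,255,255),(367,220),(287,266))}
for n,(lo,hi,a,b) in C.items():
    for d,c,near in((t,ct,a),(s,cs,b)):
        m,cc,ar=blob(d,lo,hi,near);p=c[m];print(n,cc.round(1),ar,np.median(p,0).round(4),p.min(0).round(3),p.max(0).round(3))
    m1=blob(t,lo,hi,a);m2=blob(s,lo,hi,b);r=tri(t,m1[1],s,m2[1]);print('  tri',r[0].round(4),r[1].round(4))
def rect(sel,name):
    r=cv2.minAreaRect(ct[sel][:,:2].astype(np.float32));print(name,np.round(r[0],4),np.round(r[1],4),round(r[2],2),ct[sel][:,2].mean().round(4),sel.sum())
vv,uu=np.mgrid[0:480,0:640];box=lambda a,b,c,d:(uu>a)&(uu<c)&(vv>b)&(vv<d)
rect(box(415,215,520,315)&(t['img'].max(2)<40)&(abs(ct[:,:,2])<.02),'mat')
dz=ct[:,:,2]
rect(box(270,160,425,285)&(dz>.13)&(dz<.15),'deck')
rect(box(160,230,230,305)&(dz>.112)&(dz<.135),'fork')
rect(box(160,230,230,305)&(dz>.15),'bar')
rect(box(100,230,158,270)&(dz>.1),'turq')
rect(box(195,150,235,195)&(dz>.05),'bottle')
rect(box(290,120,360,170)&(dz>.05),'glove')
rect(box(410,145,490,195)&(dz>.05),'rack')
m=box(340,190,395,250)&(dz>.165)&(t['img'].min(2)>120);rect(m,'lidbar')
E
python3 m1.py
python3 - <<'E'
from h import *
s=np.load('scene.npy',allow_pickle=True).item();t=np.load('top.npy',allow_pickle=True).item()
a=cv2.resize(s['img'][170:260,350:450],(500,450),interpolation=2);b=cv2.resize(t['img'][225:305,105:235],(731,450),interpolation=2)
cv2.imwrite('pics/c1.png',cv2.resize(np.hstack([a,b])[:,:,::-1],(800,293)))
E
```

```text
bar [180.7 265.3] 98 [0.4632 0.373  0.1793] [ 0.451  0.318 -0.004] [0.487 0.451 0.187]
bar [391.3 192.2] 83 [0.4655 0.3549 0.1772] [ 0.213  0.316 -0.003] [0.478 0.596 0.181]
  tri [0.4609 0.3654 0.1727] 0.0083
rim [309.3 223.3] 199 [0.5608 0.0636 0.1449] [0.531 0.036 0.017] [0.591 0.094 0.155]
rim [329.1 248.1] 93 [0.5615 0.0668 0.1433] [ 0.529 -0.546  0.098] [1.487 0.096 0.961]
  tri [0.5613 0.0653 0.1402] 0.0013
lid [366.6 219. ] 2475 [ 0.566  -0.0672  0.1505] [ 0.358 -0.149  0.14 ] [0.636 0.068 1.474]
lid [283.7 266.6] 961 [ 0.5759 -0.0955  0.1487] [ 0.5   -0.546  0.144] [ 1.487 -0.003  0.961]
  tri [ 0.5673 -0.0764  0.1415] 0.0033
mat [ 0.4613 -0.3555] [0.2065 0.2046] 85.57 0.0035 5765
deck [ 0.5661 -0.0296] [0.242  0.2807] 2.61 0.1416 8710
fork [0.468  0.3595] [0.076  0.1045] 80.39 0.1292 931
bar [0.4216 0.2326] [0.3517 0.0252] 72.98 0.2721 251
turq [0.4551 0.2924] [0.4827 0.0764] 75.6 0.1549 569
bottle [0.5578 0.1876] [0.4608 0.0652] 38.93 0.126 635
glove [0.5899 0.0231] [0.139 0.465] 89.08 0.0876 1742
rack [ 0.5911 -0.1318] [0.1599 0.5929] 34.27 0.0838 1926
lidbar [ 0.4731 -0.0229] [0.0492 0.2893] 61.27 0.1895 176
```

View pics/c1.png

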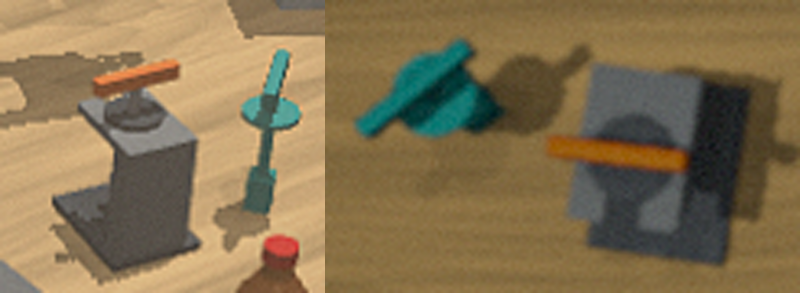

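The crop confirms the choice. The orange bar is seated in the grey fork with the slot towards image-down (world -x), and the turquoise key stands separately to its left. Next I go above the stand and look with the wrist camera.

```bash
cat > go.py <<'E'
from h import *
import sys
def go(x,y,z,yaw=None,smax=40,amax=.12):
    """rows (rz, dx dy dz mm) to bring the TCP to x,y,z tool down, tool-y yaw"""
    M=T(monitor.get_state());p=M[:3,3];cur=np.arctan2(M[1,1],M[0,1])
    a=0 if yaw is None else (yaw-cur+np.pi)%(2*np.pi)-np.pi
    d=np.array([x,y,z])-p;n=int(max(np.ceil(np.linalg.norm(d)*1e3/smax),np.ceil(abs(a)/amax),1))
    tilt=M[:3,:3].T@np.cross(M[:3,2],[0,0,-1])
    print('yaw',cur.round(4),'d',(d*1e3).round(1),'a',round(a,3),'n',n,'tilt',tilt.round(4))
    for i in range(n):
        w=cur+a*i/n;s=[np.sin(w)*0,0,0]
        Y=np.array([np.cos(w),np.sin(w),0]);Z=np.array([0,0,-1.]);X=np.cross(Y,Z)
        D=d/n*1e3;print(f"0 0 {-a/n:.3f} {D@X:.1f} {D@Y:.1f} {D@Z:.1f}",end=';')
    print()
if __name__=='__main__':
    v=list(map(float,sys.argv[1:]));go(*v[:3],*(v[3:]))
E
python3 go.py .40 .38 .36 -.13
python3 -c "
from h import *
w=snap('wrist');print(np.array(w['mount']).round(3),w['fovy'],w['cx'],w['cy'],w['k1'])"
```

```text
yaw 1.316 d [ 242.6 -224.6  129.2] a -1.446 n 13 tilt [-0.001  -0.0001 -0.    ]
0 0 0.111 -22.4 -12.0 -9.9;0 0 0.111 -23.6 -9.5 -9.9;0 0 0.111 -24.5 -6.8 -9.9;0 0 0.111 -25.1 -4.0 -9.9;0 0 0.111 -25.4 -1.2 -9.9;0 0 0.111 -25.4 1.6 -9.9;0 0 0.111 -25.0 4.4 -9.9;0 0 0.111 -24.4 7.2 -9.9;0 0 0.111 -23.4 9.8 -9.9;0 0 0.111 -22.2 12.4 -9.9;0 0 0.111 -20.7 14.8 -9.9;0 0 0.111 -18.9 17.0 -9.9;0 0 0.111 -16.9 19.0 -9.9;
[[ 0.     0.951  0.31   0.08 ]
 [ 1.    -0.    -0.    -0.   ]
 [-0.     0.31  -0.951 -0.143]
 [ 0.     0.     0.     1.   ]] 65.89791570349936 318.343305797499 240.76565025824635 0.013252050731751104
```

>>> send_rows(plan="0 0 0.111 -26 -13 -12 -1;0 0 0.111 -27 -10 -12 -1;0 0 0.111 -28 -7 -11 -1;0 0 0.111 -29 -4 -11 -1;0 0 0.111 -29 0 -11 -1;0 0 0.111 -29 3 -10 -1;0 0 0.111 -28 6 -10 -1;0 0 0.111 -27 9 -10 -1;0 0 0.111 -26 12 -10 -1;0 0 0.111 -24 15 -10 -1;0 0 0.111 -22 18 -10 -1;0 0 0.111 -20 20 -10 -1")

```text
clock: 1.15
position: [0.4206, 0.3664, 0.3585]
orientation: [0.731, 0.683, -0.005, 0.001]
contact_force: [0.2, 1.1, 0.4]
finger_gap: 0.998
```

```bash
python3 go.py .455 .363 .33 -.13
```

```text
yaw -0.0684 d [ 34.4  -3.4 -28.5] a -0.062 n 2 tilt [-0.0054  0.0092  0.    ]
0 0 0.031 -0.5 17.3 14.3;0 0 0.031 0.0 17.3 14.3;
```

>>> send_rows(plan="-0.005 0.009 0.03 0 17 14 -1;0 0 0.03 0 17 14 -1;0 0 0 0 2 0 -1;0 0 0 0 0 0 -1")

```text
clock: 1.48
position: [0.4623, 0.3591, 0.3309]
orientation: [0.756, 0.654, 0.001, 0.001]
contact_force: [0.1, 0.6, 0.0]
finger_gap: 1.002
```

```bash
python3 go.py .455 .363 .33 -.13; python3 - <<'E'
from h import *
w=snap('wrist');np.save('w1.npy',w,allow_pickle=True);save(w,'w1.png')
E
```

```text
yaw -0.1438 d [-7.3  3.9 -0.9] a 0.014 n 1 tilt [ 0.0026 -0.0012  0.    ]
0 0 -0.014 2.8 -7.8 0.9;
```

View pics/w1.png

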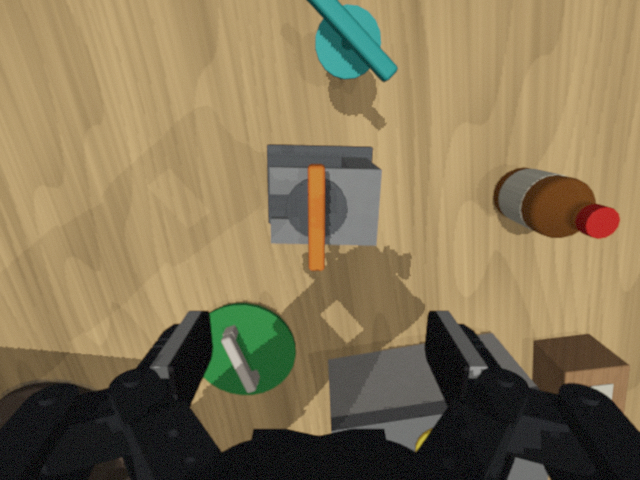

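The wrist view shows the key's orange bar from (316,168) to (316,268), the collar at (317,208), and the slot opening to the left (world -x). The turquoise decoy is at (350,45).

```bash
cat > m2.py <<'E'
from h import *
w=np.load('w1.npy',allow_pickle=True).item();t=np.load('top.npy',allow_pickle=True).item()
c=cloud(w);m=mask(w,(5,150,80),(17,255,255));m[300:]=0;m[:,:270]=0;m[:,370:]=0
m=m>0;ok=m&(w['z_map']>0);print('bar depth',np.median(c[ok],0).round(4),np.percentile(c[ok][:,2],[5,50,95]).round(4),m.sum())
vu=np.argwhere(m)[:,::-1];r=cv2.minAreaRect(vu.astype(np.float32));print(r)
p=onz(w,vu,.179);r=cv2.minAreaRect(p[:,:2].astype(np.float32));print('bar@179',np.round(r[0],4),np.round(r[1],4),r[2])
z=c[:,:,2];vv,uu=np.mgrid[0:480,0:640]
f=(uu>255)&(uu<395)&(vv>135)&(vv<255)&(abs(z-.126)<.006)&(w['img'].max(2)-w['img'].min(2).astype(int)<25)
q=c[f];print('fork z',np.median(q[:,2]).round(4),f.sum())
k=np.argwhere(f)[:,::-1];r=cv2.minAreaRect(onz(w,k,.128)[:,:2].astype(np.float32));print('fork',np.round(r[0],4),np.round(r[1],4),r[2])
E
python3 m2.py
```

```text
bar depth [0.4614 0.3638 0.1789] [0.1769 0.1789 0.1801] 1767
((316.0, 217.0), (106.0, 16.0), 90.0)
bar@179 [0.4611 0.3612] [0.0897 0.0137] 81.77040100097656
fork z 0.1282 4764
fork [0.4688 0.3594] [0.0751 0.1032] 80.55564880371094
```

```bash
python3 go.py .461 .3612 .152 -.143 36
```

```text
yaw -0.1434 d [  -0.9    2.  -178.6] a 0.0 n 5 tilt [ 0.0021 -0.0007  0.    ]
0 0 -0.000 0.4 -0.2 35.7;0 0 -0.000 0.4 -0.2 35.7;0 0 -0.000 0.4 -0.2 35.7;0 0 -0.000 0.4 -0.2 35.7;0 0 -0.000 0.4 -0.2 35.7;
```

>>> send_rows(plan="0.002 0 0 0.4 -0.2 35 -1;0 0 0 0.4 -0.2 35 -1;0 0 0 0.4 -0.2 35 -1;0 0 0 0.4 -0.2 35 -1;0 0 0 0.4 -0.2 25 -1;0 0 0 0 0 10 -1;0 0 0 0 0 0 -1")

```text
clock: 2.12
position: [0.4563, 0.367, 0.1512]
orientation: [0.751, 0.66, 0.002, -0.0]
contact_force: [0.1, -0.1, 0.5]
finger_gap: 0.998
```

```bash
python3 go.py .461 .3612 .152 -.143 36
```

```text
yaw -0.1288 d [ 4.7 -5.8  0.8] a -0.014 n 1 tilt [ 0.0021 -0.0031  0.    ]
0 0 0.014 -5.1 5.4 -0.8;
```

>>> send_rows(plan="0.002 -0.003 0.014 -5 5 0 -1;0 0 0 0 0 0 -1;0 0 0 0 0 0 -1", force=60)

```text
clock: 2.37
position: [0.46, 0.3626, 0.1527]
orientation: [0.755, 0.656, 0.0, 0.0]
contact_force: [-0.1, 1.3, 0.6]
finger_gap: 0.997
```

```bash
python3 go.py .461 .3612 .152 -.143 36
```

```text
yaw -0.1401 d [ 1.  -1.4 -0.7] a -0.003 n 1 tilt [ 0.0001 -0.      0.    ]
0 0 0.003 -1.3 1.2 0.7;
```

>>> send_rows(plan="0 0 0 -1.3 1.2 0.5 0.5;0 0 0 0 0 0 1;0 0 0 0 0 0 1;0 0 0 0 0 0 1;0 0 0 0 0 0 1;0 0 0 0 0 0 1;0 0 0 0 0 0 1;0 0 0 0 0 0 1")

```text
clock: 3.03
position: [0.4622, 0.3616, 0.1563]
orientation: [0.755, 0.656, 0.003, 0.001]
contact_force: [0.0, -0.9, 0.8]
finger_gap: 0.15
```

```bash
python3 go.py .461 .3612 .152 -.143 36;python3 -c "
from h import *
print(monitor.get_state()['contact_force'],monitor.get_state()['ft_torque'])"
```

```text
yaw -0.1401 d [-1.2 -0.4 -4.3] a -0.003 n 1 tilt [ 0.0051 -0.0043 -0.    ]
0 0 0.003 -0.6 -1.1 4.3;
[ 0.00724125 -0.88459976  0.79217315] [-0.06574486 -0.00278106 -0.06056962]
```

>>> send_rows(plan="0 0 0 0 0 -6 1;0 0 0 0 0 -6 1;0 0 0 0 0 -4 1;0 0 0 0 0 0 1")

```text
clock: 3.37
position: [0.4617, 0.3613, 0.1731]
orientation: [0.755, 0.656, 0.002, 0.0]
contact_force: [-0.0, 0.2, -2.8]
finger_gap: 0.149
```

```bash
python3 go.py .3785 .3755 .172 -.143 15;python3 -c "
from h import *
print(monitor.get_state()['contact_force'],monitor.get_state()['ft_torque'])"
```

```text
yaw -0.1401 d [-83.2  14.2  -1.1] a -0.003 n 6 tilt [ 0.0035 -0.0029  0.    ]
0 0 0.000 0.4 -14.1 0.2;0 0 0.000 0.4 -14.1 0.2;0 0 0.000 0.4 -14.1 0.2;0 0 0.000 0.4 -14.1 0.2;0 0 0.000 0.4 -14.1 0.2;0 0 0.000 0.4 -14.1 0.2;
[-0.00840022  0.20477738 -2.75386102] [ 0.00681778  0.00182014 -0.02772706]
```

>>> send_rows(plan="0.003 -0.003 0 0.4 -12 0 1;0 0 0 0.4 -14 0 1;0 0 0 0.4 -14 0 1;0 0 0 0.4 -14 0 1;0 0 0 0.4 -14 0 1;0 0 0 0.4 -14 0 1;0 0 0 0 -4 -20 1;0 0 0 0 0 -40 1;0 0 0 0 0 -40 1;0 0 0 0 0 -35 1;0 0 0 0 0 0 1")

```text
clock: 4.28
position: [0.3597, 0.3772, 0.3113]
orientation: [0.753, 0.657, -0.004, -0.0]
contact_force: [-0.7, -0.1, -2.5]
finger_gap: 0.151
```

```bash
python3 go.py .56 .13 .38 0.1 ;python3 -c "
from h import *
print(monitor.get_state()['contact_force'],monitor.get_state()['ft_torque'])"
```

```text
yaw -0.136 d [ 200.3 -247.2   68.7] a 0.236 n 9 tilt [-0.0058  0.0061 -0.    ]
0 0 -0.026 -24.2 25.8 -7.6;0 0 -0.026 -24.9 25.1 -7.6;0 0 -0.026 -25.5 24.5 -7.6;0 0 -0.026 -26.1 23.8 -7.6;0 0 -0.026 -26.8 23.1 -7.6;0 0 -0.026 -27.4 22.4 -7.6;0 0 -0.026 -27.9 21.7 -7.6;0 0 -0.026 -28.5 20.9 -7.6;0 0 -0.026 -29.0 20.2 -7.6;
[-0.69456861 -0.11185401 -2.54566316] [ 0.057146   -0.070666   -0.02334245]
```

```bash
python3 go.py .5695 -.015 .345 0.1 
```

```text
yaw -0.136 d [ 209.8 -392.2   33.7] a 0.236 n 12 tilt [-0.0058  0.0061 -0.    ]
0 0 -0.020 -30.0 21.7 -2.8;0 0 -0.020 -30.4 21.2 -2.8;0 0 -0.020 -30.8 20.6 -2.8;0 0 -0.020 -31.2 19.9 -2.8;0 0 -0.020 -31.6 19.3 -2.8;0 0 -0.020 -32.0 18.7 -2.8;0 0 -0.020 -32.4 18.1 -2.8;0 0 -0.020 -32.7 17.4 -2.8;0 0 -0.020 -33.0 16.8 -2.8;0 0 -0.020 -33.4 16.1 -2.8;0 0 -0.020 -33.7 15.5 -2.8;0 0 -0.020 -34.0 14.8 -2.8;
```

>>> send_rows(plan="-0.005 0.006 -0.02 -30 22 -6 1;0 0 -0.02 -30 21 -6 1;0 0 -0.02 -31 21 -5 1;0 0 -0.02 -31 20 -5 1;0 0 -0.02 -32 19 -4 1;0 0 -0.02 -32 19 -3 1;0 0 -0.02 -32 18 -3 1;0 0 -0.02 -33 17 -2 1;0 0 -0.02 -33 17 0 1;0 0 -0.02 -33 16 0 1;0 0 -0.02 -33 15 0 1;0 0 -0.02 -33 14 0 1")

```text
clock: 5.28
position: [0.5667, -0.0152, 0.3412]
orientation: [0.659, 0.752, 0.001, -0.002]
contact_force: [-0.0, 1.1, -1.8]
finger_gap: 0.15
```

```bash
python3 go.py .5695 -.015 .312 0.1 20
```

```text
yaw 0.1326 d [  2.8   0.2 -29.2] a -0.033 n 2 tilt [-0.0009 -0.004  -0.    ]
0 0 0.016 -0.1 1.4 14.6;0 0 0.016 -0.1 1.4 14.6;
```

>>> send_rows(plan="0 -0.004 0.03 0 0 15 1;0 0 0 0 0 14 1;0 0 0 0 0 0 1;0 0 0 0 0 0 1")

```text
clock: 5.62
position: [0.5674, -0.0195, 0.3073]
orientation: [0.672, 0.74, -0.002, -0.001]
contact_force: [-0.4, -0.1, -2.6]
finger_gap: 0.149
```

```bash
python3 go.py .5695 -.015 .312 0.1 20; python3 - <<'E'
from h import *
w=snap('wrist');np.save('w2.npy',w,allow_pickle=True)
m=mask(w,(22,120,100),(34,255,255));n,l,st,c=cv2.connectedComponentsWithStats(m)
i=1+st[1:,4].argmax();x,y,a,b,_=st[i];print(st[i],c[i])
k=6
cr=w['img'][max(y-12,0):y+b+12,max(x-12,0):x+a+12];cr=cv2.resize(cr,None,fx=k,fy=k,interpolation=2)
full=cv2.resize(w['img'],(int(640*cr.shape[0]/480*.8),cr.shape[0]))
o=np.hstack([cr,full]);s=min(1,800/o.shape[1]);cv2.imwrite('pics/w2.png',cv2.resize(o,None,fx=s,fy=s)[:,:,::-1])
E
```

```text
yaw 0.0967 d [2.1 4.5 4.7] a 0.003 n 1 tilt [-0.0042  0.0006  0.    ]
0 0 -0.003 4.3 2.5 -4.7;
[ 285   72   76   80 1864] [322.56491416 110.79184549]
```

View pics/w2.png

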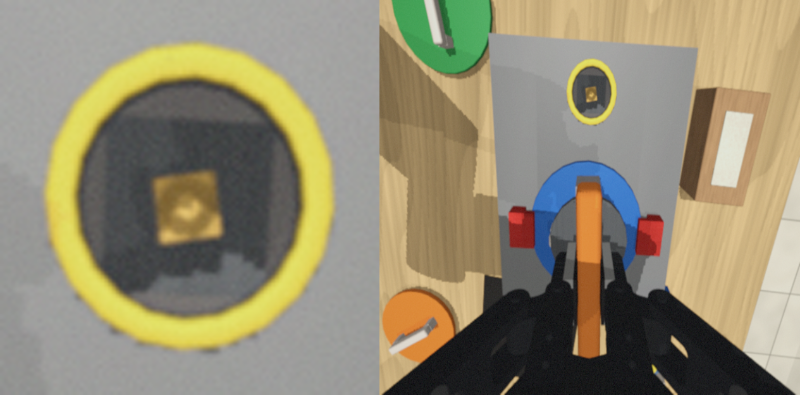

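The crop shows the brass stem inside the yellow rim, turned slightly, and the key held upright in the fingers above the lid.

```bash
python3 - <<'E'
from h import *
w=np.load('w2.npy',allow_pickle=True).item();c=cloud(w)
m=mask(w,(22,120,100),(34,255,255));m[:60]=0;m[160:]=0;m[:,:270]=0;m[:,380:]=0
for z in(.145,):
    k=max(cv2.findContours(m,cv2.RETR_EXTERNAL,cv2.CHAIN_APPROX_NONE)[0],key=cv2.contourArea)[:,0]
    p=onz(w,k,z)[:,:2].astype(np.float32);print('rim',cv2.fitEllipse(p),'z',np.median(c[m>0][:,2]))
# stem
k=8;x0,y0,x1,y1=302,92,345,135
im=cv2.resize(w['img'][y0:y1,x0:x1],None,fx=k,fy=k,interpolation=cv2.INTER_CUBIC)
h=cv2.cvtColor(im,cv2.COLOR_RGB2HSV);mm=cv2.inRange(h,(8,90,60),(30,255,255))
n,l,st,cc=cv2.connectedComponentsWithStats(mm);ctr=np.array(im.shape[:2])[::-1]/2
i=max([i for i in range(1,n) if np.hypot(*(cc[i]-ctr))<90],key=lambda i:st[i,4])
kk=cv2.findContours((l==i).astype(np.uint8),0,cv2.CHAIN_APPROX_NONE)[0][0][:,0]
uv=(kk+.5)/k-.5+[x0,y0]
p=onz(w,uv,.055)[:,:2].astype(np.float32);r=cv2.minAreaRect(p);print('stem',r,st[i])
d=w['z_map'][y0:y1,x0:x1];iu=np.round(cc[i]/k+[x0,y0]).astype(int);print(iu,c[iu[1]-5:iu[1]+6,iu[0]-5:iu[0]+6,2].round(3)[::2,::2])
# key collar (grey) top region & bar from image
b=mask(w,(5,150,60),(17,255,255));b[:150]=0;q=(b>0)&(w['z_map']>0);M=np.linalg.inv(T(monitor.get_state()))
P=c[q];P=(M[:3,:3]@P.T).T+M[:3,3];P=P[(abs(P[:,0])<.06)&(abs(P[:,1])<.02)&(P[:,2]<.0)];print('bar tool',np.percentile(P,[2,50,98],axis=0).round(4))
print(cv2.fitLine(P[:,:2].astype(np.float32),2,0,.01,.01).ravel())
E
```

```text
rim ((0.5617192387580872, 0.06489250063896179), (0.057784710079431534, 0.05793294683098793), 179.92674255371094) z 0.14494906152597606
stem ((0.5617181062698364, 0.0648760050535202), (0.017722006887197495, 0.01730947010219097), 13.203740119934082) [   89   104   150   157 19105]
[322 115] [[0.058 0.06  0.061 0.061 0.06  0.058]
 [0.058 0.062 0.062 0.064 0.062 0.059]
 [0.059 0.063 0.063 0.063 0.066 0.057]
 [0.058 0.063 0.064 0.063 0.063 0.058]
 [0.058 0.06  0.062 0.063 0.062 0.057]
 [0.055 0.057 0.06  0.06  0.056 0.056]]
bar tool [[-0.0404 -0.0063 -0.0242]
 [ 0.0085 -0.0001 -0.0227]
 [ 0.043   0.0065 -0.0153]]
[9.9999994e-01 2.4960737e-04 5.9015481e-03 6.7809931e-05]
```

```bash
python3 go.py .5617 .0649 .312 0.23 20
```

```text
yaw 0.0971 d [-5.6 84.2  4.7] a 0.133 n 5 tilt [-0.0046  0.0005  0.    ]
0 0 -0.027 16.9 0.5 -0.9;0 0 -0.027 16.8 1.0 -0.9;0 0 -0.027 16.8 1.4 -0.9;0 0 -0.027 16.8 1.9 -0.9;0 0 -0.027 16.7 2.3 -0.9;
```

>>> send_rows(plan="-0.004 0 -0.027 17 0.5 -1 1;0 0 -0.027 17 1 -1 1;0 0 -0.027 17 1.4 -1 1;0 0 -0.027 17 1.9 -1 1;0 0 -0.027 15 2.3 -1 1;0 0 0 0 0 0 1;0 0 0 0 0 0 1")

```text
clock: 6.25
position: [0.5594, 0.0726, 0.3173]
orientation: [0.616, 0.788, 0.002, 0.002]
contact_force: [-0.0, 0.3, -2.6]
finger_gap: 0.151
```

```bash
python3 go.py .5617 .0649 .312 0.23 20
```

```text
yaw 0.2441 d [ 2.3 -7.7 -5.3] a -0.014 n 1 tilt [0.0052 0.0015 0.    ]
0 0 0.014 -8.0 0.4 5.3;
```

>>> send_rows(plan="0.005 0.001 0.014 -7.5 0.4 5 1;0 0 0 0 0 0 1;0 0 0 0 0 0 1;0 0 0 0 0 0 1")

```text
clock: 6.58
position: [0.5616, 0.0639, 0.3127]
orientation: [0.622, 0.783, -0.0, 0.001]
contact_force: [-0.8, -0.9, -2.1]
finger_gap: 0.152
```

```bash
python3 go.py .5617 .0649 .312 0.23 20
```

```text
yaw 0.2275 d [ 0.1  1.  -0.7] a 0.003 n 1 tilt [ 0.0008  0.001  -0.    ]
0 0 -0.003 0.9 0.3 0.7;
```

>>> send_rows(plan="0 0 0 0.9 0 10 1;0 0 0 0 0 14 1;0 0 0 0 0 14 1;0 0 0 0 0 14 1;0 0 0 0 0 14 1;0 0 0 0 0 12 1;0 0 0 0 0 8 1;0 0 0 0 0 0 1;0 0 0 0 0 0 1")

```text
clock: 7.33
position: [0.5609, 0.0619, 0.2183]
orientation: [0.625, 0.781, -0.001, -0.0]
contact_force: [0.3, -0.3, -2.6]
finger_gap: 0.151
```

```bash
python3 go.py .5617 .0649 .206 0.23 20
```

```text
yaw 0.2217 d [  0.8   3.  -12.3] a 0.008 n 1 tilt [-0.001   0.0007  0.    ]
0 0 -0.008 2.7 1.4 12.3;
```

>>> send_rows(plan="-0.001 0 -0.008 2.7 1.4 0 1;0 0 0 0 0 6 1;0 0 0 0 0 4 1;0 0 0 0 0 0 1")

```text
clock: 7.67
position: [0.5626, 0.0651, 0.2091]
orientation: [0.621, 0.784, 0.001, 0.002]
contact_force: [-0.1, -0.2, -2.8]
finger_gap: 0.148
```

```bash
python3 go.py .5617 .0649 .173 0.23 20
```

```text
yaw 0.2304 d [ -0.9  -0.2 -36.1] a -0.0 n 2 tilt [ 0.0032  0.0014 -0.    ]
0 0 0.000 -0.0 -0.4 18.0;0 0 0.000 -0.0 -0.4 18.0;
```

>>> send_rows(plan="0.003 0.001 0 0 -0.9 4 1;0 0 0 0 0 5 1;0 0 0 0 0 5 1;0 0 0 0 0 5 1;0 0 0 0 0 0 1")

```text
clock: 8.08
position: [0.5621, 0.0652, 0.1891]
orientation: [0.621, 0.784, 0.001, 0.001]
contact_force: [0.5, 1.8, -3.4]
finger_gap: 0.149
```

```bash
python3 go.py .5617 .0649 .173 0.23 20;python3 -c "
from h import *
print(monitor.get_state()['contact_force'],monitor.get_state()['ft_torque'])"
```

```text
yaw 0.2302 d [ -0.4  -0.3 -16.1] a -0.0 n 1 tilt [ 0.0022  0.0003 -0.    ]
0 0 0.000 -0.2 -0.4 16.1;
[ 0.49225957  1.81173615 -3.36128863] [ 0.60008719  0.12661463 -0.02211186]
```

>>> send_rows(plan="0.002 0 0 0 0 4 1;0 0 0 0 0 4 1;0 0 0 0 0 4 1;0 0 0 0 0 3 1;0 0 0 0 0 0 1")

```text
clock: 8.5
position: [0.5619, 0.0656, 0.1733]
orientation: [0.621, 0.784, 0.0, -0.0]
contact_force: [-3.4, 0.3, 7.3]
finger_gap: 0.148
```

```bash
python3 go.py .5617 .0649 .173 0.23 20;python3 -c "
from h import *
print(monitor.get_state()['contact_force'],monitor.get_state()['ft_torque'])"
```

```text
yaw 0.2301 d [-0.2 -0.7 -0.3] a -0.0 n 1 tilt [ 0.0002 -0.0003 -0.    ]
0 0 0.000 -0.6 -0.4 0.3;
[-3.43884904  0.27009271  7.27096635] [ 0.30542431  0.40317617 -0.02396167]
```

>>> send_rows(plan="0 0 -0.08 0 0 0 1;0 0 -0.08 0 0 0 1;0 0 -0.08 0 0 0 1;0 0 -0.08 0 0 0 1;0 0 -0.08 0 0 0 1;0 0 -0.08 0 0 0 1;0 0 0 0 0 0 1")

```text
clock: 9.08
position: [0.5615, 0.0664, 0.1734]
orientation: [0.408, 0.913, 0.001, -0.0]
contact_force: [-0.9, 1.9, -0.0]
finger_gap: 0.15
```

```bash
cat > st.py <<'E'
from go import *
go(.5617,.0649,.173,None,20)
s=monitor.get_state();print(s['contact_force'].round(2),s['ft_torque'].round(3),s['joint_pos'].round(3))
E
python3 st.py
```

```text
yaw 0.7302 d [ 0.2 -1.5 -0.4] a 0 n 1 tilt [ 0.0018 -0.0017  0.    ]
0 0 0.000 -1.2 -0.8 0.4;
[-0.93  1.87 -0.05] [ 0.436  0.256 -0.047] [-0.     0.473  1.772  0.003  0.896 -0.732]
```

>>> send_rows(plan="0 0 -0.08 -1 -0.8 0.4 1;0 0 -0.08 0 0 0 1;0 0 -0.08 0 0 0 1;0 0 -0.08 0 0 0 1;0 0 -0.08 0 0 0 1;0 0 -0.08 0 0 0 1;0 0 0 0 0 0 1")

```text
clock: 9.67
position: [0.5609, 0.0658, 0.1734]
orientation: [0.179, 0.984, 0.002, -0.001]
contact_force: [-0.9, 1.6, 0.6]
finger_gap: 0.149
```

```bash
python3 st.py
```

```text
yaw 1.211 d [ 0.8 -0.9 -0.4] a 0 n 1 tilt [ 0.0036 -0.0022  0.    ]
0 0 0.000 -1.1 -0.5 0.4;
[-0.93  1.58  0.59] [ 0.359  0.356 -0.056] [-0.002  0.473  1.774  0.005  0.896 -1.216]
```

>>> send_rows(plan="0.003 -0.002 -0.06 -1 -0.5 0.4 1;0 0 -0.06 0 0 0 1;0 0 -0.06 0 0 0 1;0 0 -0.05 0 0 0 1;0 0 -0.05 0 0 0 1;0 0 0 0 0 0 1")

```text
clock: 10.17
position: [0.5606, 0.0655, 0.1734]
orientation: [0.049, 0.999, 0.001, -0.001]
contact_force: [-1.2, 0.5, 0.1]
finger_gap: 0.15
```

```bash
python3 st.py
```

```text
yaw 1.4731 d [ 1.1 -0.6 -0.4] a 0 n 1 tilt [ 0.0017 -0.002   0.    ]
0 0 0.000 -1.2 -0.5 0.4;
[-1.17  0.5   0.09] [ 0.32   0.34  -0.017] [-0.002  0.473  1.774  0.002  0.897 -1.476]
```

>>> send_rows(plan="0.002 -0.002 -0.05 -1 -0.5 0 1;0 0 -0.05 0 0 0 1;0 0 -0.05 0 0 0 1;0 0 -0.05 0 0 0 1;0 0 0 0 0 0 1")

```text
clock: 10.58
position: [0.5605, 0.0652, 0.1734]
orientation: [-0.042, 0.999, 0.0, -0.001]
contact_force: [-0.6, 1.2, 0.3]
finger_gap: 0.15
```

```bash
python3 st.py
```

```text
yaw 1.6543 d [ 1.2 -0.3 -0.4] a 0 n 1 tilt [ 0.0007 -0.0024 -0.    ]
0 0 0.000 -1.2 -0.4 0.4;
[-0.63  1.2   0.26] [ 0.389  0.373 -0.078] [-1.000e-03  4.730e-01  1.773e+00  1.000e-03  8.980e-01 -1.656e+00]
```

>>> send_rows(plan="0 -0.002 -0.05 -1 0 0 1;0 0 -0.05 0 0 0 1;0 0 -0.05 0 0 0 1")

```text
clock: 10.83
position: [0.5607, 0.065, 0.1734]
orientation: [-0.108, 0.994, 0.001, -0.001]
contact_force: [-1.3, 1.7, 1.4]
finger_gap: 0.15
```

```bash
python3 st.py; python3 - <<'E'
from h import *
a=snap('scene');w=snap('wrist');t=snap('top')
np.save('w3.npy',w,allow_pickle=True);np.save('t3.npy',t,allow_pickle=True)
A=cv2.resize(a['img'][215:345,220:385],(495,390),interpolation=2)
B=cv2.resize(w['img'],(520,390))
o=np.hstack([A,B]);cv2.imwrite('pics/s3.png',cv2.resize(o,(800,int(390*800/o.shape[1])))[:,:,::-1])
E
```

```text
yaw 1.788 d [ 1.  -0.1 -0.4] a 0 n 1 tilt [ 0.0016 -0.0022 -0.    ]
0 0 0.000 -0.9 -0.3 0.4;
[-1.32  1.67  1.36] [ 0.222  0.483 -1.135] [-2.000e-03  4.730e-01  1.773e+00  1.000e-03  8.980e-01 -1.791e+00]
```

View pics/s3.png

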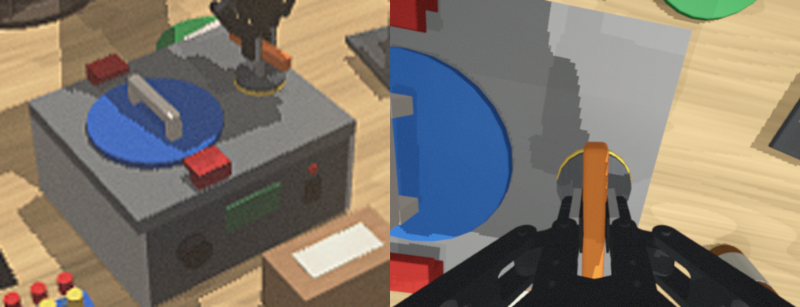

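The catches have drawn back clear of the flange, and the moment jumped to -1.1 N m, so the stem is at its stop. I ease back within the play and lift out.

>>> send_rows(plan="0.001 -0.002 0.07 -0.9 0 0 1;0 0 0.07 0 0 0 1;0 0 0 0 0 -4 1;0 0 0 0 0 -6 1;0 0 0 0 0 -6 1;0 0 0 0 0 -6 1;0 0 0 0 0 0 1")

```text
clock: 11.57
position: [0.5614, 0.0651, 0.1969]
orientation: [-0.031, 1.0, -0.001, -0.001]
contact_force: [-0.1, 0.5, -3.2]
finger_gap: 0.15
```

```bash
python3 st.py
```

```text
yaw 1.6332 d [  0.3  -0.2 -23.9] a 0 n 2 tilt [-0.0011 -0.0018 -0.    ]
0 0 0.000 -0.2 -0.1 11.9;0 0 0.000 -0.2 -0.1 11.9;
[-0.07  0.46 -3.15] [0.002 0.024 0.023] [-1.000e-03  4.450e-01  1.747e+00 -1.000e-03  9.510e-01 -1.633e+00]
```

>>> send_rows(plan="0 -0.002 0 0 0 -12 1;0 0 0 0 0 -16 1;0 0 0 0 0 -16 1;0 0 0 0 0 -16 1;0 0 0 0 0 -16 1;0 0 0 0 0 -16 1;0 0 0 0 0 -16 1;0 0 0 0 0 -8 1;0 0 0 0 0 0 1")

```text
clock: 12.32
position: [0.5618, 0.0639, 0.32]
orientation: [-0.033, 0.999, -0.002, 0.002]
contact_force: [-0.4, 0.4, -2.3]
finger_gap: 0.15
```

```bash
python3 go.py .375 .375 .315 -.166 40;python3 - <<'E'
from h import *
w=snap('wrist');np.save('w4.npy',w,allow_pickle=True);c=cloud(w)
M=np.linalg.inv(T(monitor.get_state()))
b=mask(w,(5,150,60),(17,255,255));q=(b>0)&(w['z_map']>0)
P=c[q]@M[:3,:3].T+M[:3,3];P=P[(abs(P[:,0])<.06)&(abs(P[:,1])<.03)&(P[:,2]<.0)];print('bar tool',np.percentile(P,[2,50,98],axis=0).round(4))
P=P[P[:,2]<-.019];print(cv2.fitLine(P[:,:2].astype(np.float32),2,0,.01,.01).ravel())
E
```

```text
yaw 1.6377 d [-186.8  311.1   -5. ] a -1.804 n 16 tilt [-0.0045  0.0042 -0.    ]
0 0 0.113 10.3 20.2 0.3;0 0 0.113 12.6 18.9 0.3;0 0 0.113 14.6 17.4 0.3;0 0 0.113 16.5 15.6 0.3;0 0 0.113 18.1 13.7 0.3;0 0 0.113 19.5 11.5 0.3;0 0 0.113 20.7 9.3 0.3;0 0 0.113 21.6 6.9 0.3;0 0 0.113 22.2 4.4 0.3;0 0 0.113 22.6 1.9 0.3;0 0 0.113 22.7 -0.7 0.3;0 0 0.113 22.4 -3.2 0.3;0 0 0.113 21.9 -5.7 0.3;0 0 0.113 21.2 -8.2 0.3;0 0 0.113 20.1 -10.5 0.3;0 0 0.113 18.8 -12.7 0.3;
bar tool [[-0.0399 -0.0066 -0.025 ]
 [ 0.0088 -0.0003 -0.0235]
 [ 0.0432  0.0062 -0.0157]]
[ 9.9999982e-01 -5.5807218e-04  5.0439527e-03 -1.9907254e-04]
```

>>> send_rows(plan="-0.004 0.004 0.113 10.3 20.2 0 1;0 0 0.113 12.6 18.9 0 1;0 0 0.113 14.6 17.4 0 1;0 0 0.113 16.5 15.6 0 1;0 0 0.113 18.1 13.7 0 1;0 0 0.113 19.5 11.5 0 1;0 0 0.113 20.7 9.3 0 1;0 0 0.113 21.6 6.9 0 1;0 0 0.113 22.2 4.4 0 1;0 0 0.113 22.6 1.9 0 1;0 0 0.113 22.7 -0.7 0 1;0 0 0.113 22.4 -3.2 0 1")

```text
clock: 13.37
position: [0.4203, 0.3056, 0.3051]
orientation: [0.627, 0.779, -0.008, -0.004]
contact_force: [0.4, 0.8, -2.4]
finger_gap: 0.148
```

```bash
python3 go.py .375 .375 .305 -.166 40
```

```text
yaw 0.2163 d [-45.3  69.4  -0.1] a -0.382 n 4 tilt [-0.0172  0.0031  0.    ]
0 0 0.096 19.4 -7.3 0.0;0 0 0.096 18.6 -9.2 0.0;0 0 0.096 17.6 -10.9 0.0;0 0 0.096 16.5 -12.5 0.0;
```

>>> send_rows(plan="-0.017 0.003 0.096 19.4 -7.3 0 1;0 0 0.096 18.6 -9.2 0 1;0 0 0.096 17.6 -10.9 0 1;0 0 0.08 14 -11 0 1;0 0 0 0 0 0 1;0 0 0 0 0 0 1")

```text
clock: 13.87
position: [0.3708, 0.3778, 0.2978]
orientation: [0.765, 0.644, -0.005, 0.0]
contact_force: [0.3, 0.9, -3.2]
finger_gap: 0.147
```

```bash
python3 go.py .3735 .3756 .171 -.166 25
```

```text
yaw -0.1721 d [   2.7   -2.2 -126.8] a 0.006 n 6 tilt [-0.0056  0.0071 -0.    ]
0 0 -0.001 -0.3 0.5 21.1;0 0 -0.001 -0.3 0.5 21.1;0 0 -0.001 -0.3 0.5 21.1;0 0 -0.001 -0.3 0.5 21.1;0 0 -0.001 -0.3 0.5 21.1;0 0 -0.001 -0.3 0.5 21.1;
```

>>> send_rows(plan="-0.005 0.007 0 0 0.5 21 1;0 0 0 0 0.5 21 1;0 0 0 0 0.5 21 1;0 0 0 0 0.5 21 1;0 0 0 0 0.5 21 1;0 0 0 0 0 16 1;0 0 0 0 0 0 1;0 0 0 0 0 0 1")

```text
clock: 14.53
position: [0.3757, 0.372, 0.1688]
orientation: [0.761, 0.648, -0.001, 0.0]
contact_force: [-0.8, 0.1, -2.3]
finger_gap: 0.152
```

```bash
python3 go.py .3735 .3755 .170 -.166 25; python3 go.py .459 .361 .170 -.166 12
```

```text
yaw -0.1602 d [-2.2  3.5  1.2] a -0.006 n 1 tilt [-0.0011  0.0028 -0.    ]
0 0 0.006 3.1 -2.7 -1.2;
yaw -0.1602 d [ 83.3 -11.    1.2] a -0.006 n 8 tilt [-0.0011  0.0028 -0.    ]
0 0 0.001 0.3 10.5 -0.2;0 0 0.001 0.3 10.5 -0.2;0 0 0.001 0.3 10.5 -0.2;0 0 0.001 0.3 10.5 -0.2;0 0 0.001 0.3 10.5 -0.2;0 0 0.001 0.3 10.5 -0.2;0 0 0.001 0.4 10.5 -0.2;0 0 0.001 0.4 10.5 -0.2;
```

>>> send_rows(plan="-0.001 0.003 0.006 2.8 0 -1 1;0 0 0 0 8 0 1;0 0 0 0 8 0 1;0 0 0 0 8 0 1;0 0 0 0 8 0 1;0 0 0 0 6 0 1;0 0 0 0 0 0 1")

```text
clock: 15.12
position: [0.4204, 0.3681, 0.1744]
orientation: [0.763, 0.646, 0.004, 0.0]
contact_force: [0.0, -0.2, -2.2]
finger_gap: 0.149
```

```bash
python3 go.py .459 .361 .170 -.166 12;python3 -c "
from h import *
print(monitor.get_state()['contact_force'],monitor.get_state()['ft_torque'])"
```

```text
yaw -0.1654 d [38.6 -7.1 -4.4] a -0.001 n 4 tilt [ 0.0054 -0.0052 -0.    ]
0 0 0.000 -0.2 9.8 1.1;0 0 0.000 -0.2 9.8 1.1;0 0 0.000 -0.2 9.8 1.1;0 0 0.000 -0.2 9.8 1.1;
[ 0.02086381 -0.16799048 -2.16397506] [-0.01019736 -0.03618142 -0.04710688]
```

>>> send_rows(plan="0.005 -0.005 0 0 8 0 1;0 0 0 0 8 1 1;0 0 0 0 8 1 1;0 0 0 0 8 0 1;0 0 0 0 4 0 1;0 0 0 0 0 0 1;0 0 0 0 0 0 1")

```text
clock: 15.7
position: [0.4604, 0.3611, 0.1718]
orientation: [0.763, 0.646, -0.001, -0.0]
contact_force: [-0.6, -0.2, -3.0]
finger_gap: 0.148
```

```bash
python3 go.py .459 .361 .157 -.166 12;python3 -c "
from h import *
print(monitor.get_state()['contact_force'],monitor.get_state()['ft_torque'])"
```

```text
yaw -0.1664 d [ -1.4  -0.1 -14.8] a 0.0 n 2 tilt [-0.0008  0.0008  0.    ]
0 0 -0.000 -0.2 -0.7 7.4;0 0 -0.000 -0.2 -0.7 7.4;
[-0.56720523 -0.22840248 -2.99672869] [ 0.05193645 -0.00335148  0.04363059]
```

>>> send_rows(plan="0 0 0 0 -1 5 1;0 0 0 0 0 4 1;0 0 0 0 0 4 1;0 0 0 0 0 1.5 1;0 0 0 0 0 0 1")

```text
clock: 16.12
position: [0.4583, 0.3614, 0.1564]
orientation: [0.763, 0.646, -0.001, 0.0]
contact_force: [0.6, -2.6, 4.0]
finger_gap: 0.147
```

```bash
python3 go.py .459 .361 .157 -.166 12;python3 -c "
from h import *
print(monitor.get_state()['contact_force'],monitor.get_state()['ft_torque'])"
```

```text
yaw -0.1653 d [ 0.7 -0.4  0.6] a -0.001 n 1 tilt [-0.0005  0.0009  0.    ]
0 0 0.001 -0.3 0.7 -0.6;
[ 0.62320876 -2.64885526  4.00713821] [-0.36515152 -0.23727486 -0.05599886]
```

>>> send_rows(plan="0 0 0 0 0 0 0.4;0 0 0 0 0 0 0;0 0 0 0 0 0 -0.5;0 0 0 0 0 0 -1;0 0 0 0 0 0 -1;0 0 0 0 0 0 -1;0 0 0 0 0 -15 -1;0 0 0 0 0 -30 -1;0 0 0 0 0 -40 -1;0 0 0 0 0 -40 -1;0 0 0 0 0 -35 -1;0 0 0 0 0 0 -1")

```text
clock: 17.12
position: [0.4574, 0.3615, 0.3215]
orientation: [0.763, 0.646, -0.003, -0.0]
contact_force: [0.4, 0.1, -0.3]
finger_gap: 0.999
```

```bash
python3 - <<'E'
from h import *
w=snap('wrist');np.save('w1.npy',w,allow_pickle=True);save(w,'w5.png')
E
python3 m2.py; python3 go.py .568 -.075 .36 1.6164
```

```text
bar depth [0.4584 0.3634 0.1789] [0.1771 0.1789 0.1801] 1824
((320.0, 222.0), (108.0, 18.0), 90.0)
bar@179 [0.4582 0.3607] [0.0894 0.0139] 80.86560821533203
fork z 0.1282 5085
fork [0.4685 0.3593] [0.0742 0.1033] 80.63738250732422
yaw -0.1649 d [ 111.2 -436.1   41.5] a 1.781 n 15 tilt [-0.0068  0.0059  0.    ]
0 0 -0.119 -27.5 12.1 -2.8;0 0 -0.119 -28.7 8.7 -2.8;0 0 -0.119 -29.5 5.3 -2.8;0 0 -0.119 -30.0 1.7 -2.8;0 0 -0.119 -30.0 -1.8 -2.8;0 0 -0.119 -29.5 -5.4 -2.8;0 0 -0.119 -28.7 -8.8 -2.8;0 0 -0.119 -27.4 -12.1 -2.8;0 0 -0.119 -25.8 -15.3 -2.8;0 0 -0.119 -23.8 -18.3 -2.8;0 0 -0.119 -21.5 -21.0 -2.8;0 0 -0.119 -18.8 -23.4 -2.8;0 0 -0.119 -15.9 -25.4 -2.8;0 0 -0.119 -12.8 -27.1 -2.8;0 0 -0.119 -9.5 -28.5 -2.8;
```

View pics/w5.png

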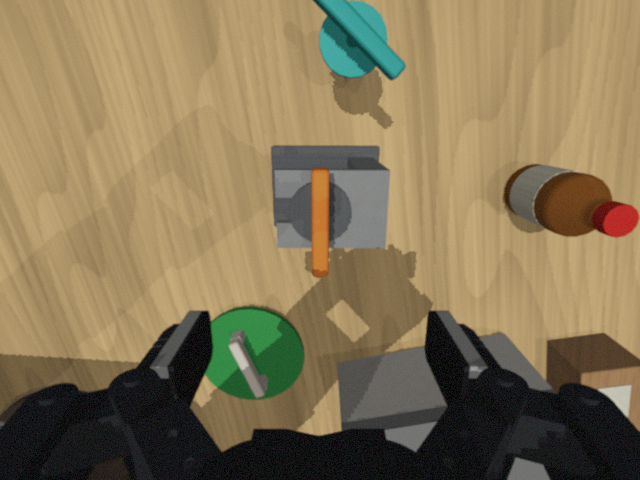

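The key hangs in the fork again with its bar at (320,222). It measures 0.8 mm from the seat, top at 179 mm, and the fingers are clear. Next is the lid.

>>> send_rows(plan="-0.007 0.006 -0.119 -27 12 -3 -1;0 0 -0.119 -29 9 -3 -1;0 0 -0.119 -29 5 -3 -1;0 0 -0.119 -30 2 -3 -1;0 0 -0.119 -30 -2 0 -1;0 0 -0.119 -29 -5 0 -1;0 0 -0.119 -28 -9 0 -1;0 0 -0.119 -27 -12 0 -1;0 0 -0.119 -25 -15 0 -1;0 0 -0.119 -23 -18 0 -1;0 0 -0.119 -21 -21 0 -1;0 0 -0.119 -18 -23 0 -1")

```text
clock: 18.17
position: [0.5495, 0.0077, 0.3176]
orientation: [0.121, 0.993, -0.001, -0.007]
contact_force: [-0.1, 1.4, -0.1]
finger_gap: 1.0
```

```bash
python3 go.py .568 -.075 .33 1.6164
```

```text
yaw 1.3277 d [ 18.5 -82.7  12.4] a 0.289 n 3 tilt [-0.0039 -0.0146  0.    ]
0 0 -0.096 -12.6 -25.3 -4.1;0 0 -0.096 -10.1 -26.4 -4.1;0 0 -0.096 -7.5 -27.2 -4.1;
```

>>> send_rows(plan="-0.004 -0.014 -0.096 -12 -25 -4 -1;0 0 -0.096 -10 -26 -4 -1;0 0 -0.08 -7 -23 -4 -1;0 0 0 0 0 0 -1;0 0 0 0 0 0 -1")

```text
clock: 18.58
position: [0.5675, -0.0791, 0.3222]
orientation: [-0.022, 1.0, 0.001, -0.005]
contact_force: [0.5, 0.9, -0.4]
finger_gap: 0.998
```

```bash
cat > m3.py <<'E'
from h import *
w=snap('wrist');np.save('w6.npy',w,allow_pickle=True);save(w,'w6.png');c=cloud(w);z=c[:,:,2]
b=mask(w,(105,150,50),(125,255,255));n,l,st,cc=cv2.connectedComponentsWithStats(b);i=1+st[1:,4].argmax()
p=c[(l==i)&(w['z_map']>0)];print('flange z',np.median(p[:,2]).round(4),cc[i],st[i])
k=cv2.convexHull(np.argwhere(l==i)[:,::-1].astype(np.int32))[:,0];print('lid ctr',cv2.minEnclosingCircle(onz(w,k,.151)[:,:2].astype(np.float32)))
h=cv2.cvtColor(w['img'],cv2.COLOR_RGB2HSV)
m=(abs(z-.178)<.006)&(h[:,:,1]<70)&(h[:,:,2]>90)
n,l,st,cc=cv2.connectedComponentsWithStats(m.astype(np.uint8));i=1+st[1:,4].argmax();print('handle px',cc[i],st[i]);m=l==i
zt=np.median(z[m]);r=cv2.minAreaRect(onz(w,np.argwhere(m)[:,::-1],zt)[:,:2].astype(np.float32));print('handle top',zt.round(4),r)
r=mask(w,(0,150,60),(4,255,255))|mask(w,(172,150,60),(180,255,255));n,l,st,cc=cv2.connectedComponentsWithStats(r)
for i in range(1,n):
    if st[i,4]>200:print('red',cc[i],st[i,4],np.percentile(c[(l==i)],[5,95],axis=0).round(3).tolist())
E
python3 m3.py; python3 go.py .568 -.075 .33 1.6164
```

```text
flange z 0.1502 [322.26031353 211.08085809] [  239   130   168   165 19392]
lid ctr ((0.5673454403877258, -0.07509986311197281), 0.07368358224630356)
handle px [323.30899471 223.21481481] [ 315  169   18  110 1890]
handle top 0.1819 ((0.566391110420227, -0.07479297369718552), (0.08942104130983353, 0.013532747514545918), 2.4224531650543213)
red [322.90774742  92.38065383] 2233 [[0.453, -0.097, 0.16], [0.481, -0.062, 0.162]]
red [ 57.02281369 295.99239544] 263 [[0.675, -0.364, 0.089], [0.686, -0.351, 0.103]]
red [109.28015564 300.78599222] 257 [[0.678, -0.309, 0.09], [0.69, -0.295, 0.103]]
red [135.25306122 303.14693878] 245 [[0.679, -0.281, 0.09], [0.692, -0.268, 0.103]]
red [161.02164502 305.53246753] 231 [[0.68, -0.253, 0.09], [0.694, -0.24, 0.103]]
red [322.66862601 325.21087436] 1361 [[0.654, -0.088, 0.158], [0.683, -0.053, 0.162]]
yaw 1.6157 d [0.6 3.9 7.9] a 0.001 n 1 tilt [ 0.0027 -0.0097 -0.    ]
0 0 -0.001 -0.8 3.8 -7.9;
```

View pics/w6.png

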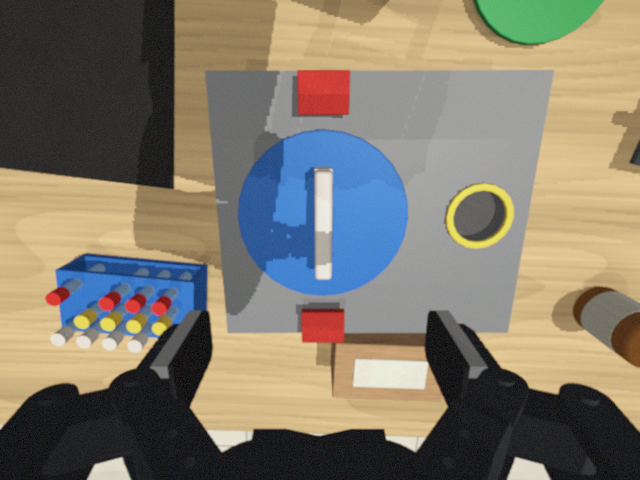

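The blue lid is at (322,211) with its handle at (323,223), and both red catches are clear of the flange with visible gaps. I descend onto the handle.

```bash
python3 go.py .567 -.075 .158 1.613 36
```

```text
yaw 1.6157 d [  -0.4    3.9 -164.1] a -0.003 n 5 tilt [ 0.0027 -0.0097 -0.    ]
0 0 0.001 0.0 0.8 32.8;0 0 0.001 0.0 0.8 32.8;0 0 0.001 0.0 0.8 32.8;0 0 0.001 0.0 0.8 32.8;0 0 0.001 0.0 0.8 32.8;
```

>>> send_rows(plan="0.003 -0.01 0 0 2 20 -1;0 0 0 0 2 30 -1;0 0 0 0 0 30 -1;0 0 0 0 0 30 -1;0 0 0 0 0 20 -1;0 0 0 0 0 10 -1;0 0 0 0 0 0 -1;0 0 0 0 0 0 -1")

```text
clock: 19.3
position: [0.5642, -0.0655, 0.174]
orientation: [-0.02, 1.0, 0.001, -0.001]
contact_force: [0.6, -0.3, -0.3]
finger_gap: 1.003
```

```bash
python3 go.py .567 -.075 .158 1.613 36
```

```text
yaw 1.6118 d [  2.8  -9.5 -16. ] a 0.001 n 1 tilt [ 0.0012 -0.0016 -0.    ]
0 0 -0.001 -2.4 -9.6 16.0;
```

>>> send_rows(plan="0.001 -0.001 0 -2.4 -8.5 0 -1;0 0 0 0 0 6 -1;0 0 0 0 0 6 -1;0 0 0 0 0 2 -1;0 0 0 0 0 0 -1")

```text
clock: 19.72
position: [0.5682, -0.0737, 0.1617]
orientation: [-0.02, 1.0, -0.001, 0.002]
contact_force: [-0.6, -0.3, -0.4]
finger_gap: 0.997
```

```bash
python3 go.py .567 -.075 .158 1.613 36
```

```text
yaw 1.6117 d [-1.2 -1.3 -3.7] a 0.001 n 1 tilt [-0.0011  0.0042 -0.    ]
0 0 -0.001 1.3 -1.2 3.7;
```

Close on the handle.

>>> send_rows(plan="-0.001 0.004 0 1 -1.2 3 -1;0 0 0 0 0 0 0.2;0 0 0 0 0 0 1;0 0 0 0 0 0 1;0 0 0 0 0 0 1;0 0 0 0 0 0 1;0 0 0 0 0 0 1;0 0 0 0 0 0 1;0 0 0 0 0 0 1", force=70)

```text
clock: 20.47
position: [0.5675, -0.0753, 0.1594]
orientation: [-0.02, 1.0, -0.0, 0.001]
contact_force: [-0.2, -0.9, -0.6]
finger_gap: 0.143
```

```bash
python3 go.py .567 -.075 .158 1.613 36;python3 -c "
from h import *
print(monitor.get_state()['contact_force'],monitor.get_state()['ft_torque'])"
```

```text
yaw 1.6112 d [-0.5  0.3 -1.4] a 0.002 n 1 tilt [-0.0005  0.0013 -0.    ]
0 0 -0.002 0.5 0.3 1.4;
[-0.1938458  -0.88888327 -0.58322633] [-0.02694139 -0.01038334 -0.01195678]
```

>>> send_rows(plan="0 0.001 0 0 0 -5 1;0 0 0 0 0 -6 1;0 0 0 0 0 -6 1;0 0 0 0 0 -8 1;0 0 0 0 0 -15 1;0 0 0 0 0 -20 1;0 0 0 0 0 -30 1;0 0 0 0 0 -30 1;0 0 0 0 0 0 1")

```text
clock: 21.22
position: [0.5663, -0.0748, 0.2869]
orientation: [-0.02, 1.0, 0.0, -0.002]
contact_force: [0.4, 0.3, -1.8]
finger_gap: 0.149
```

```bash
python3 go.py .4613 -.3555 .28 1.613 30;python3 - <<'E'
from h import *
print(monitor.get_state()['contact_force'],monitor.get_state()['ft_torque'])
t=snap('top');c=cloud(t)
vv,uu=np.mgrid[0:480,0:640]
s=(uu>415)&(uu<520)&(vv>215)&(vv<315)&(t['img'].max(2)<45)&(abs(c[:,:,2])<.02)
k=np.argwhere(s)[:,::-1];r=cv2.minAreaRect(onz(t,k,.003)[:,:2].astype(np.float32));print('mat',r,np.median(c[s][:,2]))
E
```

```text
yaw 1.6113 d [-105.  -280.7   -6.9] a 0.002 n 10 tilt [ 0.001  -0.0045  0.    ]
0 0 -0.000 11.6 -27.6 0.7;0 0 -0.000 11.6 -27.6 0.7;0 0 -0.000 11.6 -27.6 0.7;0 0 -0.000 11.6 -27.6 0.7;0 0 -0.000 11.6 -27.6 0.7;0 0 -0.000 11.6 -27.6 0.7;0 0 -0.000 11.7 -27.6 0.7;0 0 -0.000 11.7 -27.6 0.7;0 0 -0.000 11.7 -27.6 0.7;0 0 -0.000 11.7 -27.6 0.7;
[ 0.38873847  0.30189316 -1.77268741] [-0.02925265 -0.08075221 -0.01376563]
mat ((0.46229058504104614, -0.35427069664001465), (0.20548559725284576, 0.20624132454395294), 85.6721420288086) 0.003484373082941139
```

>>> send_rows(plan="0.001 -0.004 0 8 -18 0 1;0 0 0 12 -27 0 1;0 0 0 12 -28 0 1;0 0 0 12 -28 0 1;0 0 0 12 -28 0 1;0 0 0 12 -28 0 1;0 0 0 12 -28 0 1;0 0 0 11 -27 0 1;0 0 0 8 -22 0 1;0 0 0 5 -12 0 1;0 0 0 0 0 0 1;0 0 0 0 0 0 1")

```text
clock: 22.27
position: [0.4628, -0.3317, 0.2741]
orientation: [-0.022, 1.0, 0.005, -0.007]
contact_force: [-0.0, -0.5, -3.2]
finger_gap: 0.149
```

```bash
python3 go.py .462 -.355 .1 1.613 30;python3 - <<'E'
from h import *
s=monitor.get_state();print(s['contact_force'],s['ft_torque'])
w=snap('wrist');c=cloud(w);b=mask(w,(105,150,50),(125,255,255));n,l,st,cc=cv2.connectedComponentsWithStats(b);i=1+st[1:,4].argmax()
M=np.linalg.inv(T(s));p=c[(l==i)&(w['z_map']>0)]@M[:3,:3].T+M[:3,3];p=p[p[:,2]<.05];print('flange tool',np.percentile(p,[2,50,98],axis=0).round(4))
A=np.c_[p[:,:2],np.ones(len(p))];print('plane',np.linalg.lstsq(A,p[:,2],rcond=None)[0])
E
```

```text
yaw 1.614 d [  -0.8  -23.3 -174.1] a -0.001 n 6 tilt [ 0.0111 -0.0147  0.    ]
0 0 0.000 0.3 -3.9 29.0;0 0 0.000 0.3 -3.9 29.0;0 0 0.000 0.3 -3.9 29.0;0 0 0.000 0.3 -3.9 29.0;0 0 0.000 0.3 -3.9 29.0;0 0 0.000 0.3 -3.9 29.0;
[-0.01197865 -0.46192037 -3.16097296] [ 0.04542212 -0.01467369 -0.04702157]
flange tool [[-0.0246 -0.0674  0.0078]
 [ 0.0259  0.0001  0.0091]
 [ 0.0697  0.0676  0.0104]]
plane [ 0.00467793 -0.00022047  0.00879124]
```

>>> send_rows(plan="0.011 -0.014 0 0 -8 15 1;0 0 0 0 -8 25 1;0 0 0 0 -5 28 1;0 0 0 0 0 28 1;0 0 0 0 0 28 1;0 0 0 0 0 25 1;0 0 0 0 0 18 1;0 0 0 0 0 8 1;0 0 0 0 0 0 1;0 0 0 0 0 0 1")

```text
clock: 23.15
position: [0.4706, -0.3411, 0.094]
orientation: [-0.029, 1.0, -0.001, 0.002]
contact_force: [-0.7, 0.4, -3.2]
finger_gap: 0.143
```

```bash
python3 go.py .462 -.355 .032 1.613 30
```

```text
yaw 1.6279 d [ -8.6 -13.9 -62. ] a -0.015 n 3 tilt [-0.0015  0.0037  0.    ]
0 0 0.005 3.1 -4.5 20.7;0 0 0.005 3.1 -4.5 20.7;0 0 0.005 3.1 -4.5 20.7;
```

>>> send_rows(plan="-0.001 0.004 0.015 4 -7 8 1;0 0 0 4 -6 10 1;0 0 0 0 0 10 1;0 0 0 0 0 8 1;0 0 0 0 0 5 1;0 0 0 0 0 3 1;0 0 0 0 0 0 1;0 0 0 0 0 0 1")

```text
clock: 23.82
position: [0.4642, -0.3571, 0.0492]
orientation: [-0.02, 1.0, -0.002, 0.002]
contact_force: [0.3, -0.3, -2.6]
finger_gap: 0.149
```

```bash
python3 go.py .462 -.355 .032 1.613 30
```

```text
yaw 1.6112 d [ -2.2   2.1 -17.2] a 0.002 n 1 tilt [-0.0048  0.0037 -0.    ]
0 0 -0.002 2.1 2.2 17.2;
```

>>> send_rows(plan="-0.005 0.004 0 2 2 4 1;0 0 0 0 0 4 1;0 0 0 0 0 4 1;0 0 0 0 0 2.5 1;0 0 0 0 0 1.5 1;0 0 0 0 0 0 1")

```text
clock: 24.32
position: [0.4624, -0.355, 0.0324]
orientation: [-0.021, 1.0, -0.0, 0.0]
contact_force: [-0.2, -0.2, -2.6]
finger_gap: 0.151
```

```bash
python3 go.py .462 -.355 .032 1.613 30
```

```text
yaw 1.6118 d [-0.4 -0.  -0.4] a 0.001 n 1 tilt [-0.0004  0.0004  0.    ]
0 0 -0.001 0.4 -0.0 0.4;
```

Not touching yet (force is still -2.6 N), so I creep down.

>>> send_rows(plan="0 0 0 0 0 1 1;0 0 0 0 0 1 1;0 0 0 0 0 0 1")

```text
clock: 24.57
position: [0.4625, -0.3551, 0.0328]
orientation: [-0.021, 1.0, -0.001, 0.001]
contact_force: [-0.9, 0.6, -2.7]
finger_gap: 0.15
```

```bash
python3 go.py .462 -.355 .032 1.613 30
```

```text
yaw 1.612 d [-0.5  0.1 -0.8] a 0.001 n 1 tilt [-0.0013  0.001  -0.    ]
0 0 -0.001 0.5 0.1 0.8;
```

>>> send_rows(plan="-0.001 0.001 0 0 0 2 1;0 0 0 0 0 2 1;0 0 0 0 0 1 1")

```text
clock: 24.82
position: [0.4627, -0.3552, 0.0324]
orientation: [-0.021, 1.0, -0.001, 0.001]
contact_force: [-0.3, 0.3, -2.0]
finger_gap: 0.149
```

>>> send_rows(plan="0 0 0 0 0 3 1;0 0 0 0 0 3 1;0 0 0 0 0 0 1")

```text
clock: 25.07
position: [0.4629, -0.3554, 0.0335]
orientation: [-0.021, 1.0, -0.003, 0.002]
contact_force: [-0.0, -0.1, -3.6]
finger_gap: 0.149
```

```bash
python3 - <<'E'
from h import *
for _ in range(1):
    s=monitor.get_state();print({k:np.round(v,4).tolist() for k,v in s.items()})
w=snap('wrist');s2=monitor.get_state();print(s2['position'],s2['contact_force'])
c=cloud(w);b=mask(w,(105,150,50),(125,255,255));n,l,st,cc=cv2.connectedComponentsWithStats(b);i=1+st[1:,4].argmax()
p=c[(l==i)&(w['z_map']>0)];print('flange z',np.percentile(p[:,2],[5,50,95]))
m=(w['img'].max(2)<50)&(abs(c[:,:,2])<.02)&(w['z_map']>.15);print('mat z',np.median(c[m][:,2]),m.sum())
save(w,'w7.png')
E
```

```text
{'clock': 25.0667, 'joint_pos': [-0.7677, 0.6924, 1.8296, -0.0009, 0.6129, -2.3797], 'dq': [0.0016, -0.0357, -0.006, -0.001, 0.0282, -0.0024], 'effort': [0.0435, -66.8741, -16.2668, -0.0123, 0.216, 0.0007], 'position': [0.4629, -0.3554, 0.0335], 'orientation': [-0.0209, 0.9998, -0.0025, 0.0022], 'contact_force': [-0.0005, -0.1351, -3.5666], 'ft_torque': [-0.0058, 0.0103, -0.0511], 'finger_gap': 0.1488}
[ 0.46306623 -0.35554593  0.03342904] [ 0.63996334  0.12521751 -2.02491758]
flange z [0.02317926 0.02427905 0.02533776]
mat z 0.0032777428161642613 69462
```

View pics/w7.png

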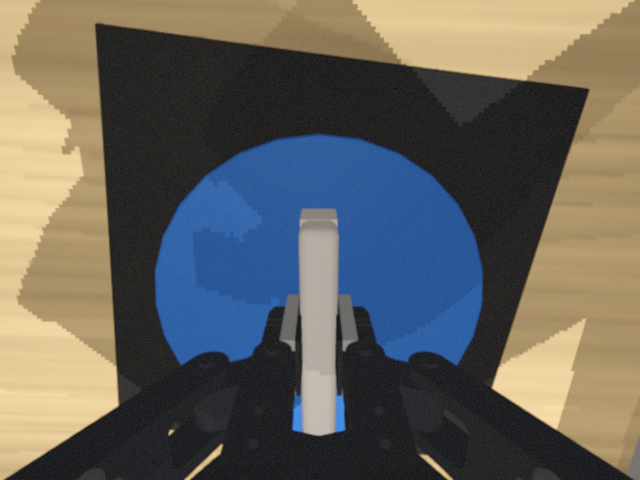

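The lid sits well inside the mat. Its flange top is at 24.3 mm, so the plug is about 1 mm above the mat. I make one more push down and then release.

>>> send_rows(plan="-0.005 0.004 0 0 0 3 1;0 0 0 0 0 3 1;0 0 0 0 0 2 1;0 0 0 0 0 2 1")

```text
clock: 25.45
position: [0.4632, -0.3557, 0.0323]
orientation: [-0.021, 1.0, -0.001, 0.001]
contact_force: [-6.7, 6.0, 28.6]
finger_gap: 0.152
```

>>> send_rows(plan="0 0 0 0 0 1 0.5;0 0 0 0 0 0 0;0 0 0 0 0 0 -0.5;0 0 0 0 0 0 -1;0 0 0 0 0 0 -1;0 0 0 0 0 0 -1;0 0 0 0 0 0 -1")

```text
clock: 26.03
position: [0.4638, -0.3562, 0.0301]
orientation: [-0.021, 1.0, -0.001, 0.001]
contact_force: [0.4, 0.3, 0.4]
finger_gap: 0.998
```

Contact was firm, and the fingers are now open with no force left. I retreat and check.

>>> send_rows(plan="0 0 0 0 0 -10 -1;0 0 0 0 0 -20 -1;0 0 0 0 0 -35 -1;0 0 0 0 0 -40 -1;0 0 0 0 0 -40 -1;0 0 0 0 0 -40 -1;0 0 0 0 0 -40 -1;0 0 0 0 0 0 -1;0 0 0 0 0 0 -1;0 0 0 0 0 0 -1")

```text
clock: 26.87
position: [0.4622, -0.3547, 0.2699]
orientation: [-0.021, 1.0, -0.001, 0.001]
contact_force: [0.4, -0.2, -0.9]
finger_gap: 0.997
```

```bash
python3 - <<'E'
from h import *
w=snap('wrist');c=cloud(w);b=mask(w,(105,150,50),(125,255,255));b[330:]=0;n,l,st,cc=cv2.connectedComponentsWithStats(b);i=1+st[1:,4].argmax()
s=(l==i)&(w['z_map']>0);p=c[s];zt=np.median(p[:,2]);print('flange z',zt)
A=np.c_[p[:,:2],np.ones(len(p))];print('slope',np.linalg.lstsq(A,p[:,2],rcond=None)[0][:2])
k=cv2.convexHull(np.argwhere(l==i)[:,::-1].astype(np.int32))[:,0]
print('lid',cv2.minEnclosingCircle(onz(w,k,zt)[:,:2].astype(np.float32)))
m=((w['img'].max(2)<50)&(abs(c[:,:,2])<.012)&(w['z_map']>.2))|(l==i);n,l2,st,_=cv2.connectedComponentsWithStats(m.astype(np.uint8));j=1+st[1:,4].argmax()
r=cv2.minAreaRect(onz(w,np.argwhere(l2==j)[:,::-1],.003)[:,:2].astype(np.float32));print('mat',r)
t=snap('top');sc=snap('scene');ct=cloud(t)
o=mask(t,(4,150,120),(16,255,255));o[:255]=0;o[280:]=0;o[:,:160]=0;o[:,220:]=0;q=ct[(o>0)&(t['z_map']>0)];print('bar top',np.median(q,0).round(3),monitor.get_state()['contact_force'])
t0=np.load('top.npy',allow_pickle=True).item()
for nm,(a,b_,c_,d) in dict(bottle=(195,150,235,195),glove=(290,120,360,168),rack=(410,145,490,195),stand=(160,230,230,305)).items():
    print(nm,np.abs(t['img'][b_:d,a:c_].astype(int)-t0['img'][b_:d,a:c_]).mean().round(1))
cv2.imwrite('pics/end.png',np.hstack([cv2.resize(t['img'],(400,300)),cv2.resize(sc['img'],(400,300))])[:,:,::-1])
E
```

```text
flange z 0.023166163897840236
slope [-0.00472894  0.0015024 ]
lid ((0.4635598659515381, -0.35569632053375244), 0.07528773695230484)
mat ((0.4618889093399048, -0.35575971007347107), (0.2071787267923355, 0.20677463710308075), 85.64328002929688)
bar top [0.458 0.362 0.179] [-0.11683339 -0.54406946  0.92906151]
bottle 12.0
glove 14.0
rack 13.1
stand 13.7
```

View pics/end.png

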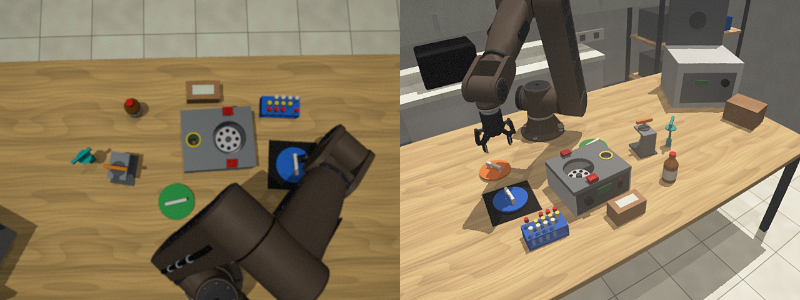

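The end views show the blue lid upright on the mat, the key in its stand, the bystanders in place and the arm clear.

```bash
python3 -c "
from rig import order
print(order.hand_in())"
```

```text
the job is handed in; nothing more can be done
None
```

I handed the job in at about 27 s of the 72 s allowed. No verdict was reported, so the results below are my own measurements.

**What I did**
- I took the orange T-key from its stand and lowered it until its collar rested on the yellow rim. The tool height matched the prediction within 0.5 mm and the rim pushed back.
- I turned the key anticlockwise to the stop. The moment jumped to -1.1 N m, and a picture showed both red catches clear of the lid.
- I hung the key back in its stand and let go, then lifted the blue lid off and set it on the mat.

**Last checks**

| Item | Measured |
|---|---|
| Lid centre from mat centre | 1.7 mm |
| Lid flange top | 23.2 mm above the bench (23 expected) |
| Lid tilt | about 0.005 rad |
| Key | about 1 mm from the seat, bar top at 179 mm |
| Bottle, rack and glove box | in place by eye in the final views |

**Checks that failed or disagreed**
- **Setting down:** the last millimetre did not respond to small steps, and one firmer push reached 28.6 N before I released. The lid was already at the mat by then.
- **Bystander check:** the picture-difference numbers (12 to 14 grey levels) showed about the same change everywhere, even at the fixed stand. They told me nothing, so I relied on the views.
- **Stem angle:** I did not measure it after lifting the key out. I judged it from the stop moment and the catches.

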